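# Hang the bench pin on the jeweller's work slope

### The job

Mount the bench pin that has the keyhole-shaped opening on the sloping work rest: put the wide part of its keyhole over the headed stud, wooden block on the downhill side, then slide the plate down the slope until the narrow slot is fully home under the stud's head, and let go with the plate lying flat and straight on the slope. Leave the other bench pin (plain round holes) and the round stamping block where they are.

Things in the scene. Friction and masses are not known exactly. Their poses are not given: they have to be found in the camera images.
- pin: Loose bench pin, about 0.2 kg: aluminium plate (x -141..19, y ±38, z 0..6 mm), wooden block on top to grip (x -133..-79, y ±15, z 6..46; two prongs go on to x -172 at z 32..46). Keyhole: 46 mm circle centred x -45, tapering to a 16 mm wide slot (x -15..5). Origin: plate underside, centre line, slot's home end (stud's axis when home). x from block to slot end, z up. Starts lying flat.
- rest: Fixed pale board sloping 20 deg (x -160..80, y ±80 mm) with a steel stud square to it: neck 10 mm thick, head 26 mm across, 14 to 20 mm above the board. Origin: stud's foot on the board's face, 76 mm above the table; x straight uphill, z out of the board. Pin fully home: both frames coincide; hole centred on the stud: pin origin at x +45.
- spare: Bystander: second bench pin, same size, frame, block and materials, but two plain 20 mm round holes (x -56 and -11) and no slot. The two pins may lie in either place.
- block: Bystander: loose round stamping block, brown with a steel top, 74 mm across, 65 mm tall, on a dark 90 mm square foot plate; 0.9 kg. Origin: centre of its underside.

How it is judged:
On the way:
1. the wide part of the keyhole is down over the stud's head (hole centre within 15 mm of the stud along and across the plate, the plate below the head) (x of rest in the frame of pin between -0.06 and -0.03 m and y of rest in the frame of pin between -0.015 and 0.015 m and z of rest in the frame of pin between -0.012 and 0.012 m), for 0.04 s.
At the end, for the whole second after the job is handed in: The pin hangs at rest on the slope, wooden block downhill: the stud's neck within 10 mm of the slot's home end, the plate flat on the board (within 6 mm and 7 degrees) under the stud's head, and straight up and down the slope within 15 degrees (x of rest in the frame of pin between -0.01 and 0.008 m and y of rest in the frame of pin between -0.008 and 0.008 m and z of rest in the frame of pin between -0.006 and 0.006 m and angle between the z axis of pin and the z axis of rest, either way round below 0.12 rad and angle between the x axis of pin and the x axis of rest, either way round below 0.26 rad and angle between pin's own x axis and vertical below 1.45 rad and angle between pin's own z axis and vertical below 0.8 rad and linear speed of pin below 0.02 m/s); the robot touches nothing.
It fails at once if the other bench pin is shifted by more than 30 mm (distance of spare from where it was at the start of the episode above 0.03 m).
It fails at once if the stamping block is shifted by more than 30 mm (distance of block from where it was at the start of the episode above 0.03 m).
It also fails if it takes over 35 s, if anything falls off the work surface, if the arm or the gripper's body presses on something with over 40 N, if the wrist force passes 120 N, or if a joint passes its speed limit or range.

### The arm

A 6-joint arm with a two-finger parallel gripper is mounted at the origin on the work surface. World frame = base frame: x ahead of the robot, y to its left, z up, the work surface at z = 0. Lengths are in m, angles in rad, forces in N, time in s.
With the tool pointing down it reaches from about 0.375 to 0.9 m from the base axis. Payload 3.1 kg.
Tool frame: the origin (TCP) lies midway between the tips of the shut fingers; the grasp point (between the pads) lies robot.grip_depth behind it (robot.grip_depth is the distance from the TCP to the grasp point, in m); z points along the fingers, y is the line along which they close (so a half turn about z gives the same grasp; the last joint's range is limited). The gripper opens to 87 mm and grips with 3 to 60 N. Pads are 19 mm wide; open, the fingers measure 117 mm over their backs; the gripper's body (75 mm by 190 mm) begins 51 mm behind the grasp point.
Start: joints at [1.111, 0.527, 1.433, -0, 1.181, -0.178], TCP at [0.174, 0.6, 0.223] pointing down, gripper open.
Joint ranges: [-3.08, 3.08], [-0.75, 2.2], [0.22, 2.44], [-1.43, 4.57], [0, 2.65], [-2.85, 2.85]. Speed limits (rad/s): [2.79, 2.79, 3.14, 3.14, 3.14, 3.14].

### API

Orientations are given as a unit quaternion [x, y, z, w].
In Python, from rig import robot gives the robot as it stands.
- The arm moves only by the tool nudge_tcp, called after "Request:" by a JSON object that holds its "name" and its "arguments", one argument or row to a line. Schema: {"type":"object","properties":{"ticks":{"type":"array","items":{"type":"number"},"minItems":4,"maxItems":80},"aperture":{"type":"number"},"force":{"type":"number"},"only":{"type":"string"},"quiet":{"type":"boolean"},"lines":{"type":"string"}},"required":["ticks"],"additionalProperties":false}. ticks is one flat list of numbers that holds 1 to 20 rows one after another, with no inner brackets; each row has 4 numbers: dx, dy, dz in m, then a turn about the tool's z in rad; each row shifts and turns the commanded pose from where the row before left it, along the tool's axes as they then stand; what a row does not reach is not made up. A row lasts 1/12 s, in which the tool goes at most 0.0417 m and 0.125 rad, less where a joint would pass 70% of its speed; a pose out of reach is approached as far as the arm can. aperture is the finger opening in m, set as the call begins (left out keeps the last). The fingers move at their own pace and stop on an object; force is the grip in N (left out, the last holds). Time passes only in rows, so rows that do not move let the fingers close. The tool returns the time, the measured TCP pose, the force, the opening and the grip force at its end. only (a regular expression) keeps the lines of the reply that match it, lines (a string "A,B") keeps lines A to B, and quiet returns only ok. Input that does not fit is refused with a message, and nothing moves.
- robot.get_obs(): the state, without advancing time (a new reading comes with each control period).
- robot.camera(name): name is "scene" or "top" or "wrist"; returns a dict with "img" (400x640x3 uint8, red, green, blue), "fx", "fy", "cx", "cy" (pixels), "xyz" and "attitude" of the camera in the world. Camera axes: x right, y down, z forward; pixel columns grow to the right and rows downward; lengths in m; the calibration is good to about 2 mm. The wrist camera is an equidistant fisheye: a pixel r from the principal point sees the ray r / f radians off the axis. A picture is of the moment at which its call begins. There is no depth.
- robot.hand_in(): hands the job in; it is judged then, once.
The state is a dict: "time": time; "q": joint angles; "joint_velocities": joint speeds; "joint_torque": joint torques, N m; "position": TCP position; "tool_rot": TCP orientation; "ft_force": force on the tool from outside, world axes, zero at the start; "moment": the same for the moment, N m; "grip_width": finger opening in m; "grip_force": force on a finger pad.
Only numpy, scipy, OpenCV 4.12 (cv2) and the standard library are available. Lean on these libraries where they do the work, as an engineer would, in place of code of your own. Each camera call takes 0.05 s, during which the arm holds its last target. There are 200 camera calls.

## Working session

There is one attempt and no reset: what is moved stays moved. The work goes in short steps, Python scripts to look and compute and a tool call to move; the robot and the scene stay as the last step left them, time stands still between calls to the robot, and variables do not carry over. Pictures are saved under pics/ and viewed, at most 10 in all, crops included, and the job is handed in when it is done.

```bash
ls; mkdir -p pics
```

Run:
```python
from rig import robot
import cv2,numpy as np
for n in ["scene","top"]:
    c=robot.camera(n); cv2.imwrite(f"pics/{n}0.png",c["img"][:,:,::-1])
    print(n,{k:v for k,v in c.items() if k!="img"})
o=robot.get_obs();print(o["position"],o["tool_rot"],robot.grip_depth,o["time"])
```

```text
pics
rig.py
scene {'fx': 415.56374350711127, 'fy': 415.56374350711127, 'cx': 319.1422143424492, 'cy': 193.1488069842887, 'xyz': array([ 1.09278589, -0.42478892,  0.88496902]), 'attitude': array([ 0.87542816,  0.38105345, -0.11925422, -0.27240088])}
top {'fx': 411.34522695069063, 'fy': 411.34522695069063, 'cx': 311.9442630448559, 'cy': 195.73989250483916, 'xyz': array([ 0.54843195, -0.02588659,  0.85720832]), 'attitude': array([ 0.70578292, -0.70457992,  0.05446098, -0.04971535])}
[0.17348905 0.59975179 0.22167107] [ 1.40441192e-01  9.90088547e-01 -9.21137197e-04 -3.05214418e-04] 0.0187 0.1
```

View pics/top0.png

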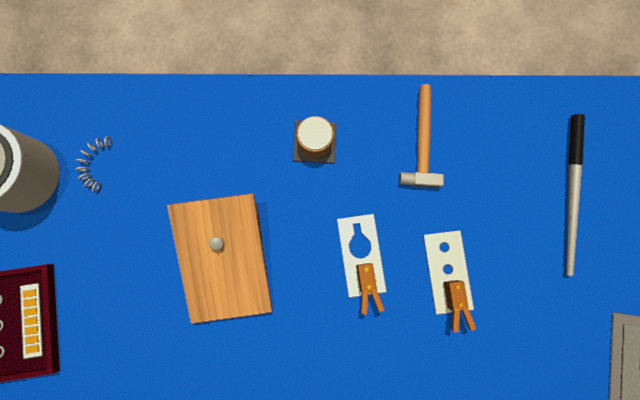

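View pics/scene0.png

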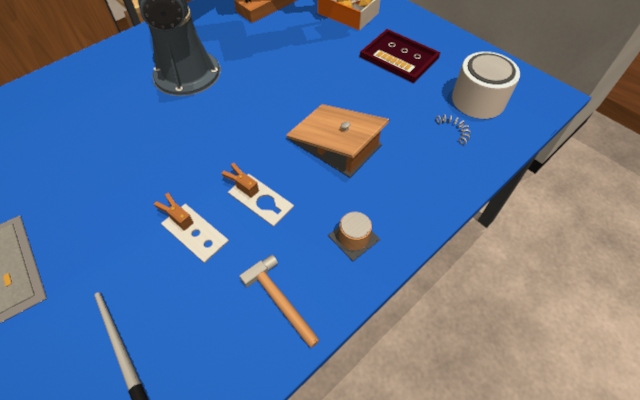

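The top view shows the keyhole pin with its keyhole near (360,240) and its block near (366,276), towards the robot. The round-holed spare is at (449,272). The board spans (168,205)–(272,323) with the stud at (217,243), and the scene view shows the uphill side is +x. The stamping block is at (315,137).

Next I'll fit both poses.

Create h.py:
```python
import numpy as np,cv2
from scipy.spatial.transform import Rotation as R
from scipy.optimize import least_squares
from rig import robot
def proj(c,P):
    p=(np.atleast_2d(P)-c["xyz"])@R.from_quat(c["attitude"]).as_matrix()
    return np.c_[c["fx"]*p[:,0]/p[:,2]+c["cx"],c["fy"]*p[:,1]/p[:,2]+c["cy"]]
def ray(c,u,z):
    d=R.from_quat(c["attitude"]).apply([(u[0]-c["cx"])/c["fx"],(u[1]-c["cy"])/c["fy"],1])
    return c["xyz"]+d*(z-c["xyz"][2])/d[2]
def restR(yaw): return (R.from_euler("z",yaw)*R.from_euler("y",-np.deg2rad(20)))
```

Run:
```python
from h import *
c=robot.camera("top"); g=cv2.cvtColor(c["img"],cv2.COLOR_RGB2GRAY)
def sub(p): return cv2.cornerSubPix(g,np.float32(p).reshape(-1,1,2),(3,3),(-1,-1),(3,50,.01)).reshape(-1,2)
pc=sub([[337,219],[374,214],[386,292],[349,297]]); bc=sub([[168,205],[253,195],[272,313],[191,323]])
print(pc,bc)
f=lambda v,L,rot:rot(v[2]).apply(L)+[v[0],v[1],v[3] if len(v)>3 else 0]
L=np.array([[19,38,6],[19,-38,6],[-141,-38,6],[-141,38,6]])/1e3
rz=lambda y:R.from_euler("z",y)
s=least_squares(lambda v:(proj(c,f(v,L,rz))-pc).ravel(),[.5,-.1,0]);print("pin",s.x,s.fun.round(1))
Lb=np.array([[80,80,0],[80,-80,0],[-160,-80,0],[-160,80,0]])/1e3
s2=least_squares(lambda v:(proj(c,restR(v[2]).apply(Lb)+[v[0],v[1],.076]-bc if 0 else restR(v[2]).apply(Lb)+[v[0],v[1],.076])-bc).ravel(),[.5,.2,0]);print("rest",s2.x,s2.fun.round(1))
print("stud head px",proj(c,restR(s2.x[2]).apply([0,0,.02])+[*s2.x[:2],.076]))
x=s.x; chk=lambda p:print(proj(c,rz(x[2]).apply(np.array(p)/1e3)+[x[0],x[1],0]))
chk([-45,0,6]);chk([-133,15,46]);chk([-133,-15,46]);chk([-79,15,46]);chk([-79,-15,46])
v=c["img"].copy()[150:350,140:400]; v=cv2.resize(v,None,fx=3,fy=3,interpolation=cv2.INTER_CUBIC)
for P in list(proj(c,rz(x[2]).apply(np.array([[-45,0,6],[-133,15,46],[-133,-15,46],[-79,15,46],[-79,-15,46],[19,38,6],[-141,38,6]])/1e3)+[x[0],x[1],0]))+list(bc)+list(proj(c,restR(s2.x[2]).apply([0,0,.02])+[*s2.x[:2],.076])):
    cv2.circle(v,tuple(int(a) for a in (P-[140,150]+.5)*3),3,(255,0,0),-1)
cv2.imwrite("pics/fit.png",v[:,:,::-1])
```

```text
[[336.50247 218.68315]
 [372.83456 213.34962]
 [385.70596 291.48947]
 [348.76547 296.92862]] [[166.5743  204.39487]
 [252.486   193.38329]
 [271.04276 312.09875]
 [191.32176 323.42184]]
pin [ 0.61350533 -0.12320691  0.14522035] [ 0.1  0.  -0.1  0.1  0.  -0.1 -0.1 -0. ]
rest [0.57925369 0.14758878 0.13711336] [-0.1  0.5  0.4 -0.   0.6 -0.3 -0.8 -0.2]
stud head px [[215.32005575 243.50772275]]
[[359.63841506 246.79667469]]
[[361.80020239 292.93106798]]
[[377.13265057 290.63754115]]
[[357.33350677 264.82607222]]
[[372.52141106 262.58406184]]
```

View pics/fit.png

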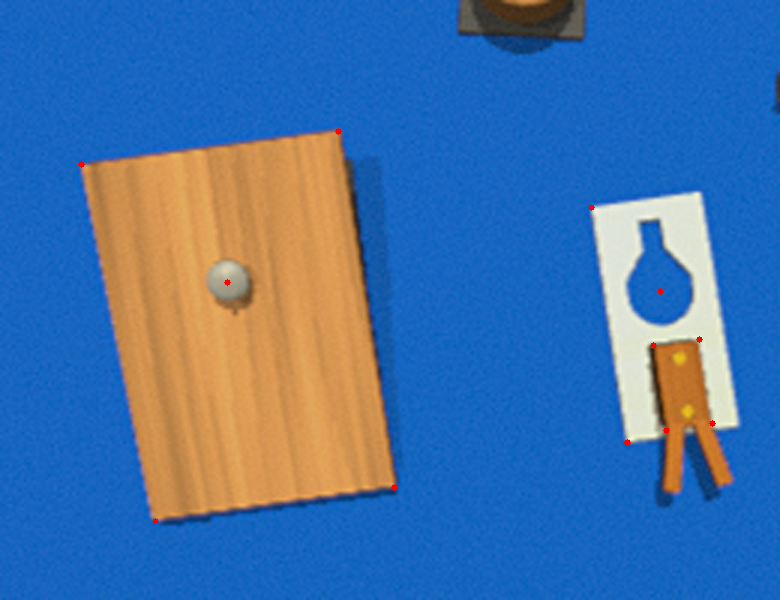

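Rows cap 20 per call. OK.

The fit residuals are under 1 px, and the block corners, hole and stud all agree. The tool can't tilt, so I'll let the pin pivot between the pads as its nose lands on the board.

Add to h.py:
```python
PIN=np.array([.6135,-.1232,.1452]); REST=np.array([.5793,.1476,.1371])
def to(p,yaw=None):
    """remaining tool-z turn, and tool-axis shift (after that turn) to TCP p with finger axis along yaw+90deg"""
    o=robot.get_obs(); r=R.from_quat(o["tool_rot"]); y=r.as_matrix()[:,1]; t=0
    if yaw is not None:
        t=-(((yaw+np.pi/2-np.arctan2(y[1],y[0]))+np.pi/2)%np.pi-np.pi/2)
    print("turn",round(t,4),"shift",((r*R.from_euler("z",t)).inv().apply(np.array(p)-o["position"])).round(4))
def pinp(l): return R.from_euler("z",PIN[2]).apply(l)+[PIN[0],PIN[1],0]
def restp(l): return restR(REST[2]).apply(l)+[REST[0],REST[1],.076]
```

```bash
python3 -c "
from h import *
p=pinp([-.085,0,.033-.0187]);print(p);to(p,PIN[2])"
```

```text
[ 0.52939446 -0.13549868  0.0143    ]
turn -0.427 shift [-0.2459 -0.7788  0.2083]
```

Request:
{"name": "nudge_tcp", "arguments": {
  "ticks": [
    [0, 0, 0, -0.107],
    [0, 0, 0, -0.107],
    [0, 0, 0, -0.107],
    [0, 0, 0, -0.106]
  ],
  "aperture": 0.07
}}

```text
refused: ticks[0]: [0, 0, 0, -0.107] is not of type 'number' (schema: type "number"). Nothing was moved.
```

Refused on format, not on reach. It needs one flat list, 4 numbers to a row, no inner brackets.

Request:
{"name": "nudge_tcp", "arguments": {
  "ticks": [0, 0, 0, -0.107, 0, 0, 0, -0.107, 0, 0, 0, -0.107, 0, 0, 0, -0.106],
  "aperture": 0.07
}}

```text
time: 0.48
position: [0.1736, 0.6001, 0.2221]
tool_rot: [-0.075, 0.997, -0.0, -0.0]
ft_force: [0.2, 1.2, -0.7]
grip_width: 0.0721
grip_force: 0.0
```

Request:
{"name": "nudge_tcp", "arguments": {
  "ticks": [-0.0123, -0.0389, 0, 0, -0.0123, -0.0389, 0, 0, -0.0123, -0.0389, 0, 0, -0.0123, -0.0389, 0, 0, -0.0123, -0.0389, 0, 0, -0.0123, -0.0389, 0, 0, -0.0123, -0.0389, 0, 0, -0.0123, -0.0389, 0, 0, -0.0123, -0.0389, 0, 0, -0.0123, -0.0389, 0, 0, -0.0123, -0.0389, 0, 0, -0.0123, -0.0389, 0, 0, -0.0123, -0.0389, 0, 0, -0.0123, -0.0389, 0, 0, -0.0123, -0.0389, 0, 0, -0.0123, -0.0389, 0, 0, -0.0123, -0.0389, 0, 0, -0.0123, -0.0389, 0, 0, -0.0123, -0.0389, 0, 0, 0, 0, 0, 0]
}}

```text
time: 2.15
position: [0.5168, -0.1047, 0.223]
tool_rot: [-0.07, 0.998, -0.003, 0.003]
ft_force: [0.9, 0.8, 0.0]
grip_width: 0.07
grip_force: 0.0
```

```bash
python3 -c "
from h import *
to(pinp([-.085,0,.033-.0187]),PIN[2])"
```

```text
turn -0.0053 shift [-0.0068 -0.0309  0.2089]
```

Request:
{"name": "nudge_tcp", "arguments": {
  "ticks": [-0.0034, -0.0155, 0.02, 0, -0.0034, -0.0154, 0.02, 0, 0, 0, 0.04, 0, 0, 0, 0.04, 0, 0, 0, 0.03, 0, 0, 0, 0, 0, 0, 0, 0, 0]
}}

```text
time: 2.73
position: [0.5219, -0.1261, 0.0713]
tool_rot: [-0.073, 0.997, 0.001, -0.002]
ft_force: [0.2, 0.1, 1.0]
grip_width: 0.07
grip_force: 0.0
```

```bash
python3 -c "
from h import *
to(pinp([-.085,0,.033-.0187]),PIN[2])"
```

```text
turn -0.0 shift [-0.0062 -0.0105  0.0569]
```

Request:
{"name": "nudge_tcp", "arguments": {
  "ticks": [-0.0062, -0.0105, 0, 0, 0, 0, 0.03, 0, 0, 0, 0.027, 0, 0, 0, 0, 0, 0, 0, 0, 0]
}}

```text
time: 3.15
position: [0.5319, -0.137, 0.0168]
tool_rot: [-0.073, 0.997, -0.0, 0.001]
ft_force: [-0.0, 0.2, 0.6]
grip_width: 0.0702
grip_force: 0.0
```

```bash
python3 -c "
from h import *
to(pinp([-.085,0,.033-.0187]),PIN[2])"
```

```text
turn -0.0 shift [0.0023 0.0018 0.0025]
```

Request:
{"name": "nudge_tcp", "arguments": {
  "ticks": [0, 0, 0, 0, 0, 0, 0, 0, 0, 0, 0, 0, 0, 0, 0, 0, 0, 0, 0, 0, 0, 0, 0, 0, 0, 0, 0, 0, 0, 0, 0, 0],
  "aperture": 0.0,
  "force": 15
}}

```text
time: 3.82
position: [0.5308, -0.1362, 0.0157]
tool_rot: [-0.073, 0.997, 0.0, 0.0]
ft_force: [-0.9, -0.2, 2.9]
grip_width: 0.0298
grip_force: 15.0
```

Request:
{"name": "nudge_tcp", "arguments": {
  "ticks": [0, 0, -0.02, 0, 0, 0, -0.04, 0, 0, 0, -0.04, 0, 0, 0, -0.04, 0, 0, 0, -0.03, 0, 0, 0, 0, 0, 0, 0, 0, 0, 0, 0, 0, 0]
}}

```text
time: 4.48
position: [0.5294, -0.1356, 0.1843]
tool_rot: [-0.073, 0.997, 0.001, -0.001]
ft_force: [-0.5, 0.5, -2.3]
grip_width: 0.0302
grip_force: 15.0
```

Run:
```python
from h import *
p=restp([.062,0,0])+R.from_euler("z",REST[2]).apply([-.1026,0,.0344-.0187+.03]);print(p)
to(p,REST[2])
c=robot.camera("scene"); cv2.imwrite("pics/lift.png",cv2.resize(c["img"][20:240,160:400,::-1],None,fx=2.5,fy=2.5,interpolation=cv2.INTER_CUBIC))
```

```text
[0.535377   0.14154014 0.14290525]
turn 0.0081 shift [-0.0439  0.2737  0.0417]
```

View pics/lift.png

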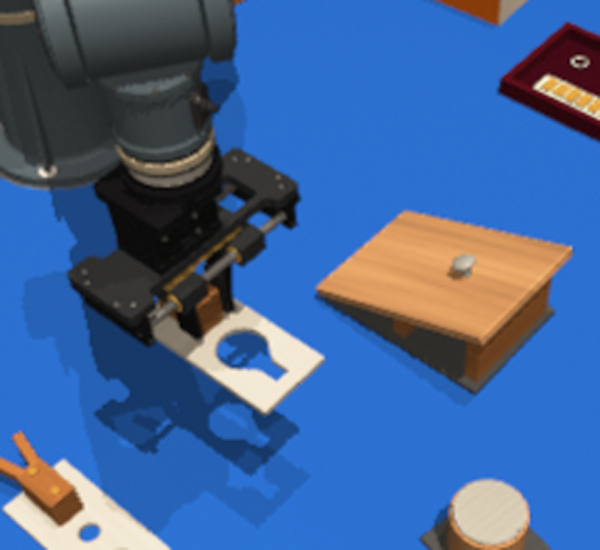

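The lift view shows the pin held by its block and roughly level. Its nose corners are at about crop (268,410) and (325,355). Now I'll carry it over the rest.

Request:
{"name": "nudge_tcp", "arguments": {
  "ticks": [-0.005, 0.033, 0, 0.008, -0.005, 0.034, 0, 0, -0.006, 0.034, 0, 0, -0.006, 0.034, 0, 0, -0.006, 0.035, 0, 0, -0.005, 0.035, 0, 0, -0.005, 0.034, 0, 0, -0.006, 0.034, 0, 0, 0, 0, 0, 0, 0, 0, 0, 0, 0, 0, 0, 0, 0, 0, 0, 0]
}}

```text
time: 5.53
position: [0.5361, 0.1391, 0.1843]
tool_rot: [-0.068, 0.998, -0.0, -0.001]
ft_force: [-0.2, -0.4, -2.8]
grip_width: 0.0302
grip_force: 15.0
```

Run:
```python
from h import *
p=restp([.062,0,0])+R.from_euler("z",REST[2]).apply([-.1026,0,.0344-.0187+.03])
to(p,REST[2])
c=robot.camera("top"); cv2.imwrite("pics/over_t.png",cv2.resize(c["img"][150:350,140:400,::-1],None,fx=3,fy=3,interpolation=cv2.INTER_CUBIC))
c=robot.camera("scene"); cv2.imwrite("pics/over_s.png",cv2.resize(c["img"][40:220,240:440,::-1],None,fx=3,fy=3,interpolation=cv2.INTER_CUBIC))
```

```text
turn -0.0009 shift [0.0003 0.0025 0.0414]
```

View pics/over_s.png

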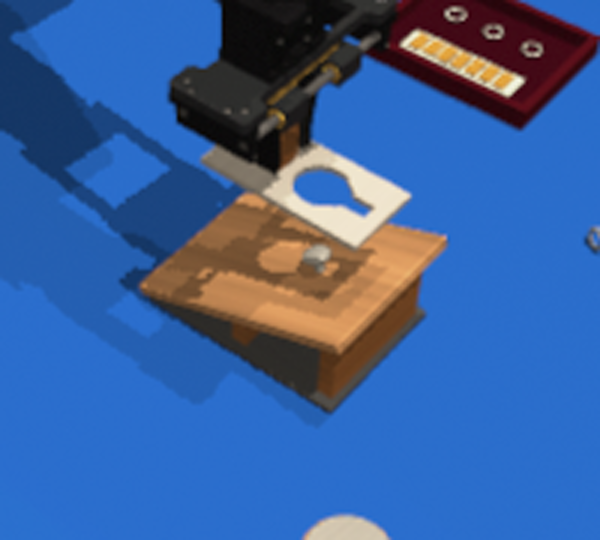

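Run:
```python
from h import *
o=robot.get_obs(); gp=o["position"]+[0,0,.0187]
c=robot.camera("scene"); g=cv2.cvtColor(c["img"],cv2.COLOR_RGB2GRAY)
px=cv2.cornerSubPix(g,np.float32([[360.7,122.2],[376.8,104.8]]).reshape(-1,1,2),(2,2),(-1,-1),(3,50,.01)).reshape(-1,2)
print(px)
L=np.array([[19+83.6,-38,6-34.4],[19+83.6,38,6-34.4]])/1e3
P=lambda v:(R.from_euler("z",v[0])*R.from_euler("y",v[1])).apply(L+[0,v[2],0])+gp
print(proj(c,P([REST[2],0,0])))
s=least_squares(lambda v:(proj(c,P(v))-px).ravel(),[.137,0,0]);print(s.x,s.fun)
```

```text
[[360.7     122.2    ]
 [376.68103 104.59576]]
[[357.36436285 120.78223464]
 [375.8102975  103.27280795]]
[0.16081257 0.20137407 0.0164473 ] [-1.805567   -1.27043076 -0.47096992 -1.0354355 ]
```

View pics/over_t.png

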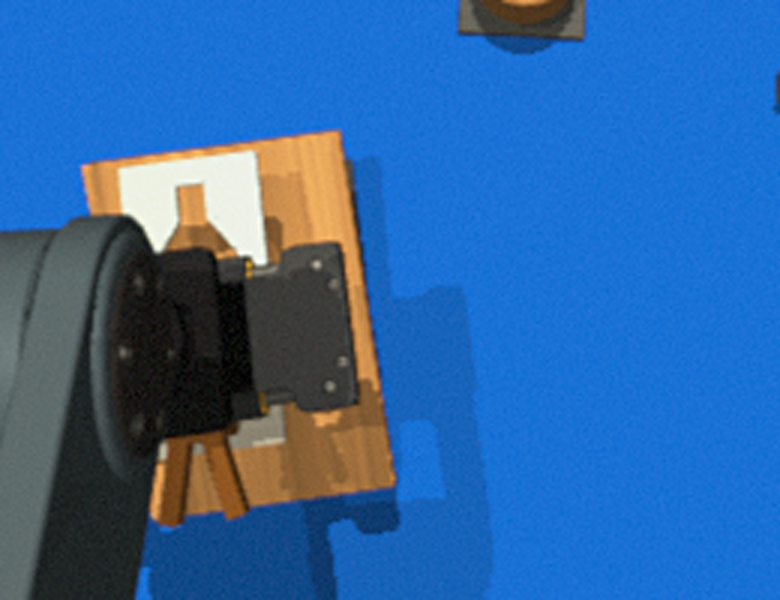

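Run:
```python
from h import *
o=robot.get_obs(); gp=o["position"]+[0,0,.0187]
t=robot.camera("top"); c=robot.camera("scene")
ref=lambda c,p:cv2.cornerSubPix(cv2.cvtColor(c["img"],cv2.COLOR_RGB2GRAY),np.float32(p).reshape(-1,1,2),(3,3),(-1,-1),(3,50,.01)).reshape(-1,2)
tp=ref(t,[[179.3,205.5],[224.3,200.3]]); sp=np.float32([[360.0,122.0],[376.7,104.7]]); print(tp)
L=np.array([[19+83.6,38,6-34.4],[19+83.6,-38,6-34.4]])/1e3
P=lambda v:(R.from_euler("z",v[0])*R.from_euler("y",v[1])).apply(L+[v[3],v[2],0])+gp
f=lambda v:np.r_[(proj(t,P(v))-tp).ravel(),(proj(c,P(v))[::-1]-sp).ravel()]
print(f([REST[2],0,0,0]).round(1))
for k in (.002,.02):
  s=least_squares(lambda v:np.r_[f(v),(v[2:])/k],[.137,0,0,0]);print(s.x.round(4),s.fun.round(1))
```

```text
[[179.69882 203.55792]
 [223.27794 197.85172]]
[-0.4  1.7  1.5  1.3 -2.6 -1.3 -0.8 -1.5]
[0.1496 0.0242 0.     0.0034] [-0.8  0.7  0.8 -0.2 -1.2 -0.2  0.1 -0.6  0.   1.7]
[0.1487 0.0416 0.0007 0.0048] [-0.9  0.4  0.6 -0.5 -0.9  0.3  0.5 -0.   0.   0.2]
```

Both views agree that the plate is nearly level, nose down about 2°, with the nose about 3 mm further forward than I assumed. I'll correct by 3 mm and descend.

Request:
{"name": "nudge_tcp", "arguments": {
  "ticks": [0.003, 0.0025, 0, -0.001, 0, 0, 0.02, 0, 0, 0, 0.02, 0, 0, 0, 0.018, 0, 0, 0, 0, 0, 0, 0, 0, 0, 0, 0, 0, 0]
}}

```text
time: 6.37
position: [0.5341, 0.1423, 0.1284]
tool_rot: [-0.069, 0.998, 0.0, 0.001]
ft_force: [-0.6, -0.9, -3.3]
grip_width: 0.0295
grip_force: 15.0
```

Request:
{"name": "nudge_tcp", "arguments": {
  "ticks": [0, 0, 0.004, 0, 0, 0, 0.004, 0, 0, 0, 0.004, 0, 0, 0, 0, 0]
}}

```text
time: 6.7
position: [0.533, 0.1422, 0.1151]
tool_rot: [-0.069, 0.998, -0.0, -0.0]
ft_force: [-0.4, 0.1, -2.9]
grip_width: 0.0295
grip_force: 15.0
```

```bash
python3 -c "
from h import *
to(restp([.06,0,0])+R.from_euler('z',REST[2]).apply([-.1026,0,.0344-.0187]),REST[2])"
```

```text
turn 0.0011 shift [-0.0004 -0.001   0.0029]
```

```bash
python3 -c "
from h import *
for x in (.043,.0): to(restp([x-.0826,0,.0344])-[0,0,.0187],REST[2])"
```

```text
turn 0.0011 shift [ 0.0024 -0.001   0.039 ]
turn 0.0011 shift [ 0.0428 -0.001   0.0538]
```

Request:
{"name": "nudge_tcp", "arguments": {
  "ticks": [0, -0.001, 0.004, 0, 0, 0, 0.004, 0, 0.0005, 0, 0.004, 0, 0.0005, 0, 0.004, 0, 0.0005, 0, 0.004, 0, 0, 0, 0, 0]
}}

```text
time: 7.2
position: [0.5315, 0.141, 0.0946]
tool_rot: [-0.069, 0.998, 0.0, -0.001]
ft_force: [-1.4, 0.4, -1.8]
grip_width: 0.0301
grip_force: 15.0
```

Request:
{"name": "nudge_tcp", "arguments": {
  "ticks": [0.0005, 0, 0.004, 0, 0, 0, 0.004, 0, 0.0, 0, 0.004, 0, 0.0, 0, 0.003, 0, 0, 0, 0, 0, 0, 0, 0, 0]
}}

```text
time: 7.7
position: [0.532, 0.141, 0.0803]
tool_rot: [-0.069, 0.998, 0.0, 0.0]
ft_force: [0.4, 0.2, -1.3]
grip_width: 0.0297
grip_force: 15.0
```

Run:
```python
from h import *
to(restp([.043-.0826,0,.0344])-[0,0,.0187],REST[2])
c=robot.camera("scene"); cv2.imwrite("pics/rot.png",cv2.resize(c["img"][60:190,260:420,::-1],None,fx=4.5,fy=4.5,interpolation=cv2.INTER_CUBIC))
```

```text
turn 0.0011 shift [0.0012 0.0001 0.0042]
```

View pics/rot.png

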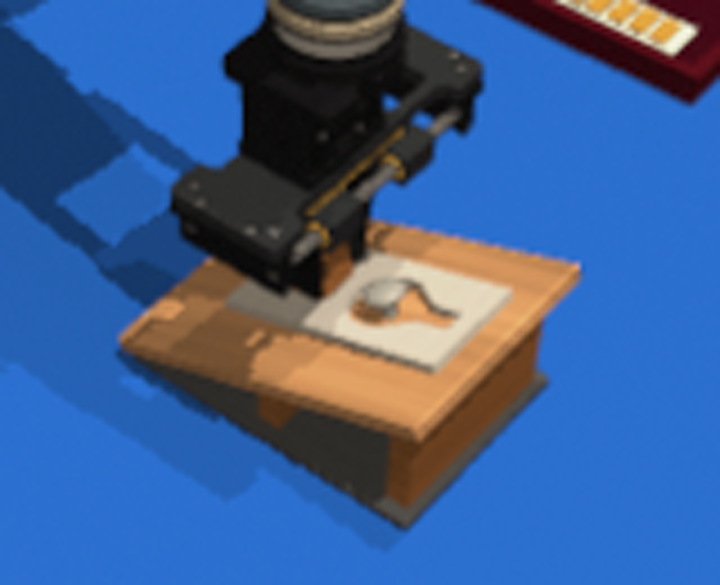

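The head at crop (380,295) is through the hole, and the plate is almost flat. I'll lower the last few mm while watching the force.

Request:
{"name": "nudge_tcp", "arguments": {
  "ticks": [0, 0, 0.002, 0, 0, 0, 0.002, 0, 0, 0, 0.001, 0, 0, 0, 0, 0, 0, 0, 0, 0]
}}

```text
time: 8.17
position: [0.5319, 0.141, 0.0756]
tool_rot: [-0.069, 0.998, -0.0, 0.0]
ft_force: [1.0, -0.0, -0.6]
grip_width: 0.03
grip_force: 15.0
```

```bash
python3 -c "
from h import *
to(restp([.043-.0826,0,.0344])-[0,0,.0187],REST[2])"
```

```text
turn 0.0011 shift [ 0.0011  0.0001 -0.0005]
```

Request:
{"name": "nudge_tcp", "arguments": {
  "ticks": [0, 0, 0.001, 0, 0.0047, 0, 0.0018, 0, 0.0047, 0, 0.0017, 0, 0.0047, 0, 0.0017, 0, 0.0047, 0, 0.0017, 0, 0, 0, 0, 0, 0, 0, 0, 0]
}}

```text
time: 8.75
position: [0.5119, 0.1383, 0.0678]
tool_rot: [-0.069, 0.998, -0.0, -0.001]
ft_force: [-2.3, -1.1, 4.8]
grip_width: 0.03
grip_force: 15.0
```

Run:
```python
from h import *
to(restp([.0-.0826,0,.0344])-[0,0,.0187],REST[2])
c=robot.camera("scene"); cv2.imwrite("pics/slide.png",cv2.resize(c["img"][60:190,260:420,::-1],None,fx=4.5,fy=4.5,interpolation=cv2.INTER_CUBIC))
```

```text
turn 0.0013 shift [ 0.0213 -0.      0.0064]
```

View pics/slide.png

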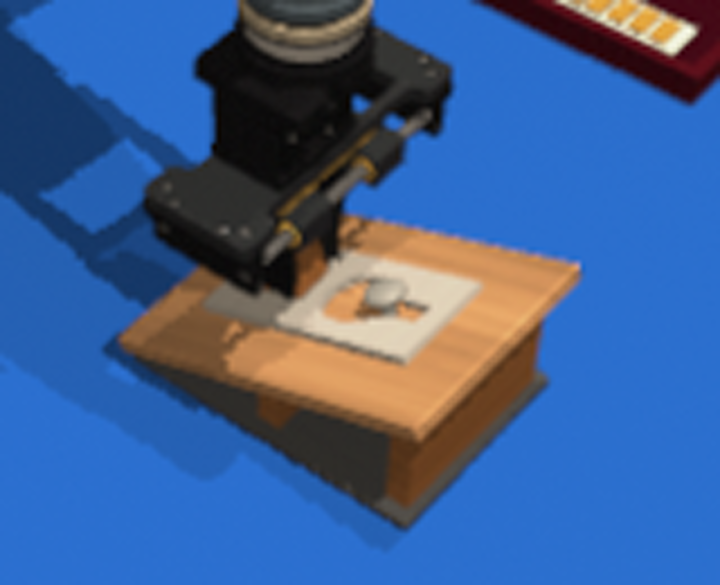

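The plate lies flat, and the stud at crop (385,295) is now at the taper into the slot. I'll keep sliding until the slot end stops on the neck.

Request:
{"name": "nudge_tcp", "arguments": {
  "ticks": [0.0047, 0, 0.0016, 0, 0.0047, 0, 0.0017, 0, 0.0047, 0, 0.0017, 0, 0.003, 0, 0.0011, 0, 0, 0, 0, 0, 0, 0, 0, 0]
}}

```text
time: 9.3
position: [0.4975, 0.1361, 0.0624]
tool_rot: [-0.069, 0.998, -0.0, 0.002]
ft_force: [-0.6, 0.1, 7.7]
grip_width: 0.0297
grip_force: 15.0
```

Request:
{"name": "nudge_tcp", "arguments": {
  "ticks": [0.002, 0, 0.0007, 0, 0.002, 0, 0.0007, 0, 0.001, 0, 0.0004, 0, 0, 0, 0, 0, 0, 0, 0, 0]
}}

```text
time: 9.72
position: [0.4941, 0.1355, 0.0611]
tool_rot: [-0.069, 0.998, 0.0, 0.003]
ft_force: [1.4, -0.4, 10.1]
grip_width: 0.0297
grip_force: 15.0
```

```bash
python3 -c "
from h import *
to(restp([.0-.0826,0,.0344])-[0,0,.0187],REST[2])"
```

```text
turn 0.0009 shift [ 0.0033  0.0003 -0.0003]
```

Request:
{"name": "nudge_tcp", "arguments": {
  "ticks": [0.002, 0, 0.0006, 0, 0.002, 0, 0.0006, 0, 0.001, 0, 0.0002, 0, 0, 0, 0, 0, 0, 0, 0, 0]
}}

```text
time: 10.13
position: [0.4925, 0.1352, 0.0605]
tool_rot: [-0.069, 0.998, 0.0, 0.007]
ft_force: [5.6, 1.1, 10.9]
grip_width: 0.0298
grip_force: 15.0
```

Run:
```python
from h import *
to(restp([.0-.0826,0,.0344])-[0,0,.0187],REST[2])
c=robot.camera("scene"); cv2.imwrite("pics/home.png",cv2.resize(c["img"][90:160,280:410,::-1],None,fx=6,fy=6,interpolation=cv2.INTER_CUBIC))
```

```text
turn 0.0005 shift [ 0.0017  0.0004 -0.0009]
```

View pics/home.png

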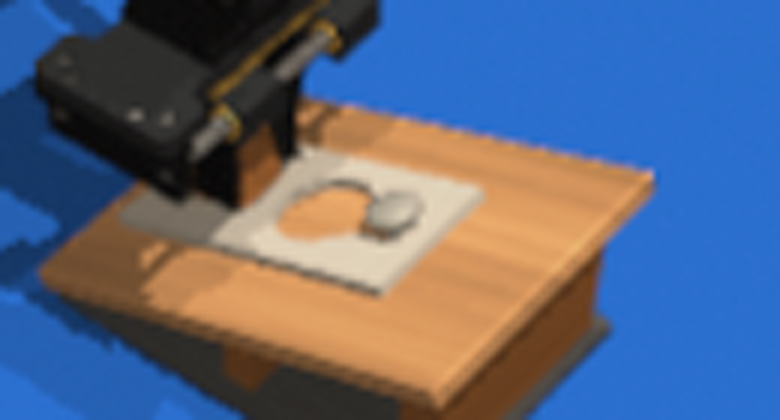

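The stud sits at the slot end at crop (395,210), and the arm has stalled against the stop with Fx rising. I'll relieve the preload, open, and back off.

Request:
{"name": "nudge_tcp", "arguments": {
  "ticks": [-0.002, 0, -0.002, 0, -0.001, 0, -0.002, 0, 0, 0, 0, 0, 0, 0, 0, 0]
}}

```text
time: 10.52
position: [0.4918, 0.1352, 0.0625]
tool_rot: [-0.069, 0.998, -0.0, 0.003]
ft_force: [6.2, -0.0, -1.6]
grip_width: 0.0298
grip_force: 15.0
```

Request:
{"name": "nudge_tcp", "arguments": {
  "ticks": [0, 0, 0, 0, 0, 0, 0, 0, 0, 0, 0, 0, 0, 0, 0, 0, 0, 0, 0, 0],
  "aperture": 0.06
}}

```text
time: 10.93
position: [0.4881, 0.1351, 0.062]
tool_rot: [-0.069, 0.998, 0.0, -0.001]
ft_force: [-0.1, -0.1, -0.8]
grip_width: 0.0544
grip_force: 0.0
```

Request:
{"name": "nudge_tcp", "arguments": {
  "ticks": [0, 0, -0.01, 0, 0, 0, -0.03, 0, 0, 0, -0.04, 0, 0, 0, -0.04, 0, 0.03, 0, -0.02, 0, 0, -0.04, 0, 0, 0, -0.04, 0, 0, 0, -0.04, 0, 0, 0, -0.04, 0, 0, 0, -0.04, 0, 0, 0, 0, 0, 0, 0, 0, 0, 0]
}}

```text
time: 11.93
position: [0.4871, -0.0692, 0.2029]
tool_rot: [-0.067, 0.998, -0.0, 0.0]
ft_force: [0.8, 0.9, -0.5]
grip_width: 0.0604
grip_force: 0.0
```

Run:
```python
from h import *
c=robot.camera("top"); v=cv2.resize(c["img"][170:340,150:300,::-1],None,fx=3.5,fy=3.5,interpolation=cv2.INTER_CUBIC)
L=np.array([[19,38,6],[19,-38,6],[-141,-38,6],[-141,38,6],[-133,15,46],[-79,-15,46],[-79,15,46]])/1e3
for P in proj(c,restp(L)): cv2.circle(v,tuple(int(a) for a in (P-[150,170]+.5)*3.5),2,(0,0,255),-1)
cv2.imwrite("pics/end.png",v)
```

```text
(no output)
```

View pics/end.png

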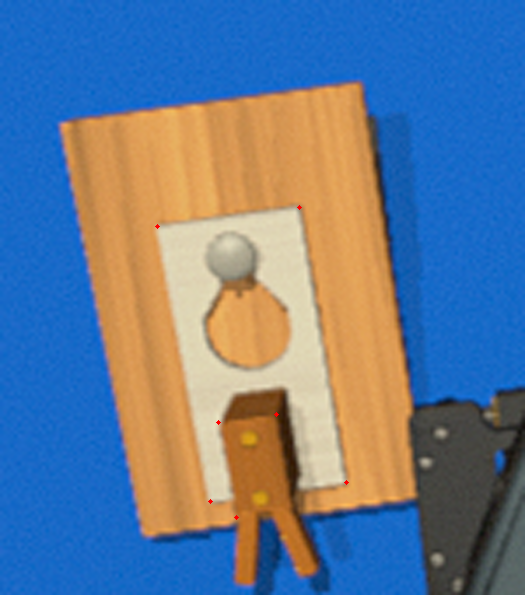

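All four plate corners fall within about 1 px of the predicted home pose: slot home under the head, plate flat and straight, block downhill. The gripper is clear of everything, so I'm handing in.

```bash
python3 -c "
from rig import robot
print(robot.hand_in())"
```

```text
the job is handed in; nothing more can be done
None
```

The keyhole bench pin is mounted on the sloping rest, slot home under the stud's head, flat and straight with its block downhill; the gripper is clear, I made no contact with the other pin or the stamping block, and the job is handed in (no verdict was returned).

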